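Set the counter chiller to two dots and start it

TASK

The chilled serving plate on the counter is set too low: with light fingertip pressure turn its big knurled dial clockwise, click by click, until it rests in the detent where the white pointer line stands at the two-dot mark, and take your fingers off it. Then press the green button beside it all the way down and let it go. Lift nothing, and leave the cheeses and everything else on the counter where they are.

Things in the scene. Friction and masses are not known exactly. Their poses are not given: they have to be found in the camera images.
- chiller: chilled serving plate, fixed on the counter: grey box with a black console in front (top 50 mm above the counter) and a steel plate behind with two cheeses. Origin on the counter under the console; x axis points away from the user to the plate, y left, z up; box from x -65 to 220, y -115 to 115 mm. Dial axis at (-10, 48) mm, green button at (-10, -68) mm.
- dial_top (a point): point on the dial's upright axis at its flat top face, 77.5 mm above the counter. Dial: round grey knob, 92 mm across, 22 mm high, ribbed rim, black rubber top that a fingertip can press and drag round out to 40 mm from the axis. The axle is sprung: under a press the dial sinks from about 2 N on, to a stop 4 mm down at about 9 N. Press about 5 to 10 N for grip. Point moves with it.
- two_dots (a point): the two-dot mark, white dots on the console 64 mm from the dial axis. Marks on an arc behind the dial, clockwise from above, 0.6 rad apart: a bar (off), one dot, two dots, three dots
- dial_pointer (a point): outer end of the white pointer line on the dial's top face, 42 mm from the dial's axis
- dial (a joint): angle of the dial, rad, growing clockwise seen from above: 0 = bar (off), 0.6 = one dot, 1.2 = two dots, 1.8 = three dots; stops at -0.12 and 1.92. It starts at the bar or at one dot. When let go, a spring detent pulls it into the nearest mark; turning it to the next mark takes about 0.035 N m (1.2 N at 30 mm).
- start_button_top (a point): centre of the top of the green round push button, 30 mm across; it moves with the button. Pressed straight down.
- start_button (a joint): how far the green button is pressed, m: 0 = out, 0.006 = fully down, which takes 5 N; it springs back.
- wedge_a: a wrapped wedge of orange-yellow cheese, about 118x78x53 mm, standing on the steel plate of the chiller (left); only a bystander. Origin at the centre of its underside
- wedge_b: a wrapped wedge of yellow cheese, about 119x78x56 mm, standing on the steel plate of the chiller (right); only a bystander. Origin at the centre of its underside
- dish: a small grey-blue glazed dish of tasting cubes, 91 mm across, 22 mm high, on the counter; only a bystander. Origin at the centre of its underside
- slicer: a cheese slicer with brown handle, 72x215x18 mm, lying on the counter; only a bystander. Origin at the centre of its underside
- thermometer: a white probe thermometer, 24x170x15 mm, lying on the counter; only a bystander. Origin at the centre of its underside
- mustard: a mustard jar with white lid, 72 mm across, 94 mm high; only a bystander. Origin at the centre of its underside
- jam: a jam jar with white lid, 72 mm across, 102 mm high; only a bystander. Origin at the centre of its underside

How it is judged:
By the outcome, as a careful person would: the job done as asked, in the order asked, and still so for the second after the job is handed in, with the robot touching nothing.
It also fails if it takes over 42 s, if anything falls off the work surface, if the arm or the gripper's body presses on something with over 40 N, if the wrist force passes 120 N, or if a joint passes its speed limit or range.

ROBOT

A 6-joint arm with a two-finger parallel gripper is mounted at the origin on a cart in front of the work surface, level with it; the furniture and walls round the work are solid. World frame = base frame: x ahead of the robot, y to its left, z up, the work surface at z = 0. Lengths are in m, angles in rad, forces in N, time in s.
With the tool pointing down it reaches from about 0.275 to 0.85 m from the base axis. Payload 19 kg.
Tool frame: the origin (TCP) lies midway between the tips of the shut fingers; the grasp point (between the pads) lies 19 mm behind it (manip.grasp_offset is the distance from the TCP to the grasp point, in m); x points along the fingers, y is the direction in which the jaws open and shut, and the axes are right-handed (so a half turn about x gives the same grasp; the last joint's range is limited). The gripper opens to 85 mm and grips with 20 to 120 N. Pads are 22 mm wide; open, the fingers measure 114 mm over their backs; the gripper's body (76 mm by 85 mm) begins 54 mm behind the grasp point. The pads swing forward as they close: fully open they stand 13 mm farther back than shut.
Start: joints at [-1.249, 0.15, 1.437, -0, 1.554, -0.134], TCP at [0.253, -0.516, 0.231] pointing down, gripper open.
Joint ranges: [-2.8, 2.8], [-0.68, 2.1], [0.12, 2.68], [-1.39, 4.53], [0.16, 2.79], [-2.81, 2.81]. Speed limits (rad/s): [1.89, 1.89, 2.22, 3.01, 3.01, 3.01].

INTERFACE

Orientations are given as a unit quaternion [x, y, z, w].
In Python, from plant import manip gives the robot as it stands.
- The arm moves only by the shell command python3 -m jog 'ROWS' [OPENING] [FORCE]. ROWS is JSON, a list of rows, each an object of numbers: "dx", "dy", "dz": the shift along the world's x, y, z normalised to -1 to 1, where 1 is 400 mm; "yaw": the turn about the world's z normalised to -1 to 1, where 1 is 0.15 rad. In form: [{"dx": .., "dy": .., "dz": .., "yaw": ..}, ...]. A call has 1 to 5 rows; each row shifts and turns the commanded pose from where the row before left it; what a row does not reach is not made up. A row lasts 1/8 s, in which the tool goes at most 62.5 mm and 10.7 degrees, less where a joint would pass 70% of its speed; a pose out of reach is approached as far as the arm can. A call with a number of a shift or a turn outside -1 to 1 is refused whole. A call with a gripper value outside its range is refused whole. OPENING is the opening, from 0 (shut) to 1 (fully open), set as the call begins (- or left out, the last holds). The fingers move at their own pace and stop on an object; FORCE is the grip in N (left out, the last holds). Time passes only in rows, so rows that do not move let the fingers close. It gives the time, the measured TCP pose, the force and the opening at its end, in the units of the state.
- manip.get_obs(): the state, without advancing time (a new reading comes with each control period).
- manip.capture(name): name is "scene" or "top"; returns a dict with "image" (480x640x3 uint8, red, green, blue), "mtx" (3x3 intrinsics, pixels), "world_from_camera" (4x4, takes a point from camera to world coordinates). Camera axes: x right, y up, looking along -z (the intrinsics and any distortion apply to the point x, -y, -z); pixel columns grow to the right and rows downward; lengths in m; the calibration is good to about 2 mm. A picture is of the moment at which its call begins. There is no depth.
- manip.hand_in(): hands the job in, once; it reports no verdict.
Trained networks look in a picture, given as the dict that the camera call returned (one of the last four; its "shot" number tells which), for a name from the list of things; names that differ only in an ending like _2 or _b are one class to them, and where a whole thing is asked for, a point or a joint stands for the part that bears it (a point fixed in the world has none). Each returns a list of dicts, best first, with "confidence" (0 to 1); they miss things now and then, are a little off and sometimes report something else, mostly with a low value. They report only what shows in the picture. A call takes as long as a camera call.
- manip.spot_in(picture, query): "centre" ([x, y, z] in m, in the coordinates of the camera as it stood for that picture, good to about 4 mm: the middle of the surface that is visible of it).
- manip.regions_of(picture, query): "mask" (480x640 bool, what is visible of it).
The state is a dict: "t": time; "joints": joint angles; "qvel": joint speeds; "tau": joint torques, N m; "tcp_pos": TCP position; "tcp_rot": TCP orientation; "contact_force": force on the tool from outside, world axes, zero at the start; "ft_torque": the same for the moment, N m; "finger_gap": finger opening in m.
Only numpy, scipy, OpenCV 4.12 (cv2) and the standard library are available. Lean on these libraries where they do the work, as an engineer would, in place of code of your own. Each camera call takes 0.05 s, during which the arm holds its last target.

## Working session

There is one attempt and no reset: what is moved stays moved. The work goes in short steps, Python scripts to look and compute and a shell command to move; the robot and the scene stay as the last step left them, time stands still between calls to the robot, and variables do not carry over. Pictures are saved under pics/ and viewed, and the job is handed in when it is done.

```bash
mkdir -p pics
cat > h.py <<'E'
import numpy as np, cv2
from plant import manip
def w(p,c):
    T=np.array(p["world_from_camera"]); return (T@np.append(c,1))[:3]
def proj(p,X):
    T=np.linalg.inv(np.array(p["world_from_camera"])); c=(T@np.append(X,1))[:3]
    q=np.array(p["mtx"])@np.array([c[0],-c[1],-c[2]]); return q[:2]/q[2]
def ray(p,u,v,z):
    T=np.array(p["world_from_camera"]); d=np.linalg.inv(np.array(p["mtx"]))@np.array([u,v,1.]); d=T[:3,:3]@np.array([d[0],-d[1],-d[2]])
    o=T[:3,3]; return o+d*(z-o[2])/d[2]
def save(p,n): cv2.imwrite("pics/"+n,p["image"][:,:,::-1])
E
python3 - <<'E'
from h import *
o=manip.get_obs(); print(o["t"],o["tcp_pos"],o["tcp_rot"],o["contact_force"],o["finger_gap"])
for c in ["top","scene"]:
    p=manip.capture(c); save(p,c+"0.png")
    for q in ["dial_top","two_dots","dial_pointer","start_button_top","chiller","jam","mustard","dish"]:
        for r in manip.spot_in(p,q)[:2]: print(c,q,w(p,r["centre"]).round(4),round(r["confidence"],2),proj(p,w(p,r["centre"])).round())
print(manip.get_obs()["t"])
E
```

```text
0.0 [ 0.25302799 -0.51605447  0.23069377] [-0.68878576 -0.16019421  0.68885314 -0.15935289] [-0.37227376 -0.01058934  0.46838501] 0.0854789060443406
top dial_top [ 0.5419 -0.2898  0.0765] 0.65 [406. 254.]
top two_dots [ 0.5429 -0.3676  0.0493] 0.7 [435. 255.]
top two_dots [0.617  0.2835 0.0997] 0.22 [172. 230.]
top dial_pointer [ 0.5437 -0.291   0.0765] 0.82 [406. 254.]
top start_button_top [ 0.4573 -0.3685  0.0693] 0.66 [440. 288.]
top chiller [ 0.5441 -0.3682  0.0534] 0.77 [436. 254.]
top jam [0.7493 0.3199 0.0999] 0.65 [158. 178.]
top jam [ 0.6544 -0.4161  0.1013] 0.21 [456. 206.]
top mustard [0.6147 0.2849 0.0967] 0.67 [172. 231.]
top dish [0.4371 0.1676 0.0138] 0.98 [225. 304.]
top dish [ 0.542  -0.2887  0.0751] 0.74 [405. 255.]
scene dial_top [ 0.5409 -0.2796  0.0786] 0.79 [340. 198.]
scene two_dots [ 0.5476 -0.3479  0.0537] 0.66 [336. 188.]
scene dial_pointer [ 0.5432 -0.2818  0.0784] 0.65 [339. 198.]
scene start_button_top [ 0.4576 -0.3634  0.0684] 0.5 [365. 180.]
scene start_button_top [ 0.5448 -0.2815  0.0779] 0.48 [338. 198.]
scene chiller [ 0.5458 -0.3385  0.0508] 0.91 [337. 190.]
scene jam [0.7437 0.3383 0.1026] 0.58 [264. 400.]
scene mustard [0.6212 0.3021 0.0909] 0.75 [320. 384.]
scene dish [0.4367 0.1654 0.017 ] 0.88 [390. 342.]
0.9
```

View pics/top0.png

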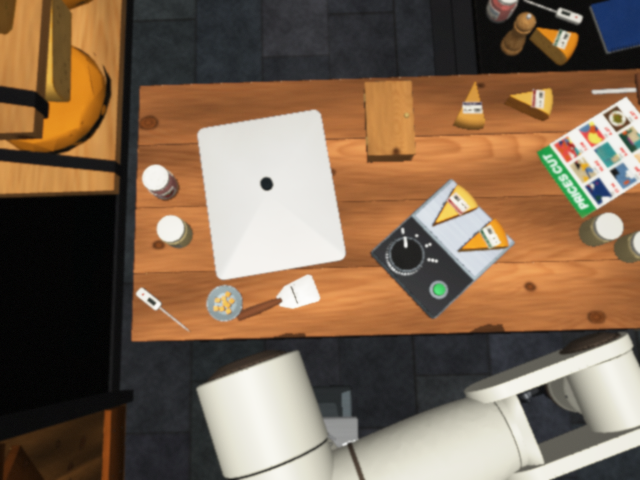

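View pics/scene0.png

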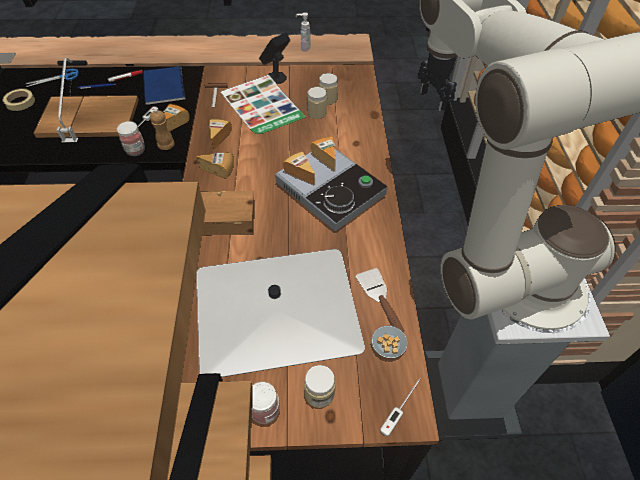

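Run:
```python
import cv2
a=cv2.imread("pics/top0.png"); cv2.imwrite("pics/top0z.png",cv2.resize(a[180:320,350:510],None,fx=5,fy=4.2*5/4.2,interpolation=2)[:600])
```

```text
(no output)
```

View pics/top0z.png

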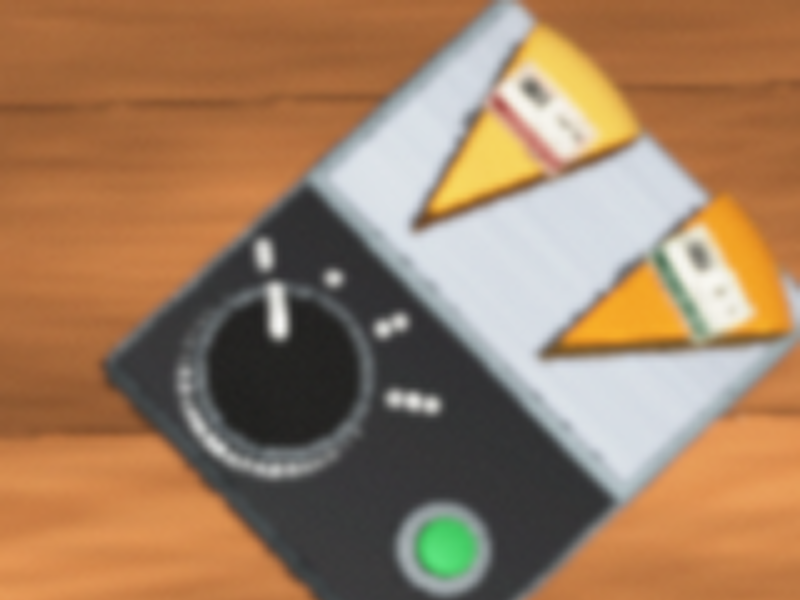

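Run:
```python
from h import *
from scipy.spatial.transform import Rotation as R
p=manip.capture("top"); s=manip.capture("scene")
z=lambda u,v:(350+u/5,180+v/5)
for n,uv,h in [("dial",(285,369),.0775),("button",(447,547),.068),("bar",(264,255),.05),("one",(333,278),.05),("two",(392,325),.05),("three",(413,401),.05),("ptr",(272,285),.0775)]:
    print(n,ray(p,*z(*uv),h).round(4))
o=manip.get_obs(); print(R.from_quat(o["tcp_rot"]).as_matrix().round(2))
a=s["image"][160:235,280:400]; cv2.imwrite("pics/s0z.png",cv2.resize(a[:,:,::-1],None,fx=6,fy=6,interpolation=2))
print(ray(s,340,198,.0775),ray(s,365.5,181,.068))
```

```text
dial [ 0.5433 -0.2924  0.0775]
button [ 0.4545 -0.3677  0.068 ]
bar [ 0.6061 -0.2893  0.05  ]
one [ 0.5932 -0.3233  0.05  ]
two [ 0.5683 -0.3514  0.05  ]
three [ 0.5295 -0.3594  0.05  ]
ptr [ 0.5855 -0.2884  0.0775]
[[-0.    0.44 -0.9 ]
 [ 0.   -0.9  -0.44]
 [-1.   -0.    0.  ]]
[ 0.5398227  -0.28110265  0.0775    ] [ 0.45503715 -0.35986349  0.068     ]
```

View pics/s0z.png

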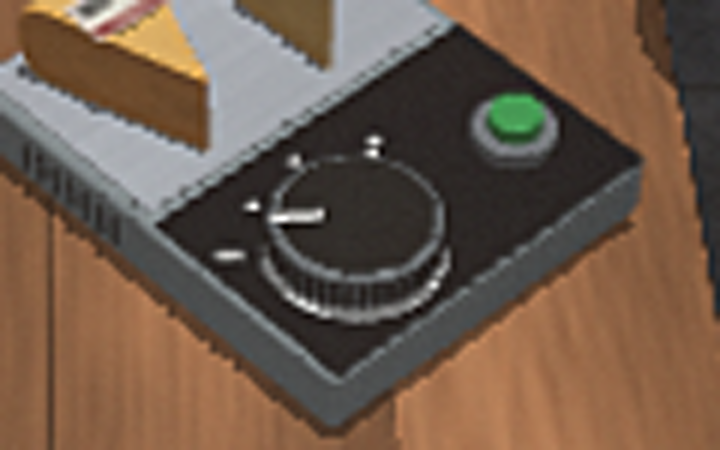

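Run:
```python
from h import *
from scipy.optimize import least_squares
p=manip.capture("top"); s=manip.capture("scene")
print(p.keys(),p["mtx"],s["mtx"],np.array(p["world_from_camera"]).round(3),np.array(s["world_from_camera"]).round(3))
zt=lambda u,v:np.array((350+u/5-.4,180+v/5-.4))
zs=lambda u,v:np.array((280+u/6-.4,160+v/6-.4))
print("scene dial",ray(s,*zs(357,217),.0775),"btn",ray(s,*zs(517,113),.068))
d=np.array([-.01,.048])
L={"dial":(0,0,.0775)}
def m(yaw,ang,r=.064): pass
# model: chiller origin x,y,yaw ; mark angle a0 of bar rel chiller x (ccw)
def pts(q,shift=0):
    x,y,th,a0=q[:4]; Rm=np.array([[np.cos(th),-np.sin(th)],[np.sin(th),np.cos(th)]])
    f=lambda l,h:np.append(np.array([x,y])+Rm@np.array(l),h)
    o=[f(d,.0775),f([-.01,-.068],.068)]
    for k in range(4): o.append(f(d+.064*np.array([np.cos(a0-.6*k),np.sin(a0-.6*k)]),.05))
    # console corners front-left, front-right
    o+= [f([-.065,.115],.05),f([-.065,-.115],.05)]
    return o
T=[zt(*u) for u in [(285,369),(447,547),(264,255),(333,278),(392,325),(413,401)]]
S=[zs(*u) for u in [(357,217),(517,113),(229,255),(252,206),(294,161),(374,147)]]
for name,use in [("top",[(p,T)]),("scene",[(s,S)]),("both",[(p,T),(s,S)])]:
    f=lambda q:np.concatenate([(proj(c,X)-u) for c,U in use for X,u in zip(pts(q),U)])
    r=least_squares(f,[.5,-.32,-.8,.9]); P=pts(r.x)
    print(name,r.x.round(4),"dial",P[0].round(4),"btn",P[1].round(4),np.abs(r.fun).max().round(2),np.sqrt(np.mean(r.fun**2)).round(2))
    print(r.fun.reshape(-1,2).round(1).tolist())
print(manip.get_obs()["t"])
```

```text
dict_keys(['image', 'mtx', 'world_from_camera', 'shot']) [[561.33911066   0.         313.26142586]
 [  0.         561.33911066 238.60866001]
 [  0.           0.           1.        ]] [[495.48314843   0.         322.25138065]
 [  0.         495.48314843 244.38085292]
 [  0.           0.           1.        ]] [[-0.027  0.983 -0.184  0.332]
 [-0.999 -0.03  -0.016 -0.086]
 [-0.021  0.184  0.983  1.445]
 [ 0.     0.     0.     1.   ]] [[-0.999 -0.023  0.032  0.644]
 [ 0.037 -0.792  0.609  0.734]
 [ 0.012  0.61   0.792  1.171]
 [ 0.     0.     0.     1.   ]]
scene dial [ 0.54199351 -0.29031793  0.0775    ] btn [ 0.4531782 -0.3710804  0.068    ]
top [ 0.5126 -0.3308 -0.8607  0.9188] dial [ 0.5425 -0.292   0.0775] btn [ 0.4545 -0.3676  0.068 ] 1.4 0.68
[[0.2, 0.7], [0.4, 0.4], [-0.0, 0.3], [0.9, -1.2], [-0.1, 0.1], [-1.4, -0.4]]
scene [ 0.511  -0.3346 -0.8598  0.9227] dial [ 0.5409 -0.2957  0.0775] btn [ 0.453  -0.3714  0.068 ] 1.64 0.8
[[0.3, -1.3], [0.1, -0.1], [0.5, -0.1], [-0.9, -0.7], [0.8, 0.7], [-0.7, 1.6]]
both [ 0.5121 -0.3318 -0.8606  0.9197] dial [ 0.5419 -0.2929  0.0775] btn [ 0.454  -0.3685  0.068 ] 2.31 0.85
[[0.6, 1.0], [0.8, 0.6], [0.3, 0.5], [1.3, -1.0], [0.3, 0.3], [-1.0, -0.2], [-0.0, -0.6], [-0.2, 0.6], [0.1, 0.6], [-1.2, -0.1], [0.5, 1.3], [-0.9, 2.3]]
1.1
```

```bash
python3 -m jog '[{"dx":0.12,"dy":0.09},{"dx":0.12,"dy":0.09},{"dx":0.12,"dy":0.09},{"dx":0.12,"dy":0.09},{"dx":0.12,"dy":0.1}]' 0.5 20; python3 -m jog '[{"dx":0.1225,"dy":0.1},{"dz":-0.1},{"dz":-0.1},{"dz":-0.08},{}]'; python3 -c "
from h import *
o=manip.get_obs();print(o['joints'].round(3) if hasattr(o['joints'],'round') else o['joints'],o['tcp_pos'],o['contact_force'],o['t'])"
```

```text
[-1.249  0.151  1.437 -0.     1.554 -0.134] [ 0.25307329 -0.51629852  0.23127044] [ 0.07895629 -0.51923936  0.19294131] 1.1schema error: expected keys dx, dy, dz, yaw
schema error: expected keys dx, dy, dz, yaw
```

All keys are required in each row.

```bash
python3 -m jog '[{"dx":0.12,"dy":0.09,"dz":0,"yaw":0},{"dx":0.12,"dy":0.09,"dz":0,"yaw":0},{"dx":0.12,"dy":0.09,"dz":0,"yaw":0},{"dx":0.12,"dy":0.09,"dz":0,"yaw":0},{"dx":0.12,"dy":0.1,"dz":0,"yaw":0}]' 0.5 20; python3 -m jog '[{"dx":0.1225,"dy":0.1,"dz":0,"yaw":0},{"dx":0,"dy":0,"dz":-0.1,"yaw":0},{"dx":0,"dy":0,"dz":-0.1,"yaw":0},{"dx":0,"dy":0,"dz":-0.08,"yaw":0},{"dx":0,"dy":0,"dz":0,"yaw":0}]'; python3 -c "
from h import *
o=manip.get_obs();print(np.round(o['joints'],3),o['tcp_pos'],o['contact_force'],o['t'])
p=manip.capture('top');save(p,'top1.png');s=manip.capture('scene');save(s,'s1.png')
cv2.imwrite('pics/c1.png',np.hstack([cv2.resize(p['image'][180:320,350:490,::-1],(400,400)),cv2.resize(s['image'][120:240,280:400,::-1],(400,400))]))"
```

```text
t: 1.72
tcp_pos: [0.4944, -0.331, 0.2314]
tcp_rot: [0.689, 0.16, -0.689, 0.16]
contact_force: [0.6, -0.6, 1.0]
finger_gap: 0.0426
t: 2.35
tcp_pos: [0.5406, -0.2921, 0.1172]
tcp_rot: [-0.688, -0.161, 0.69, -0.159]
contact_force: [-1.1, -0.3, 0.2]
finger_gap: 0.0429
[-0.621  0.295  1.496  0.     1.355  0.494] [ 0.54059514 -0.29208853  0.1172049 ] [-1.11649283 -0.30117313  0.16065131] 2.35
```

View pics/c1.png

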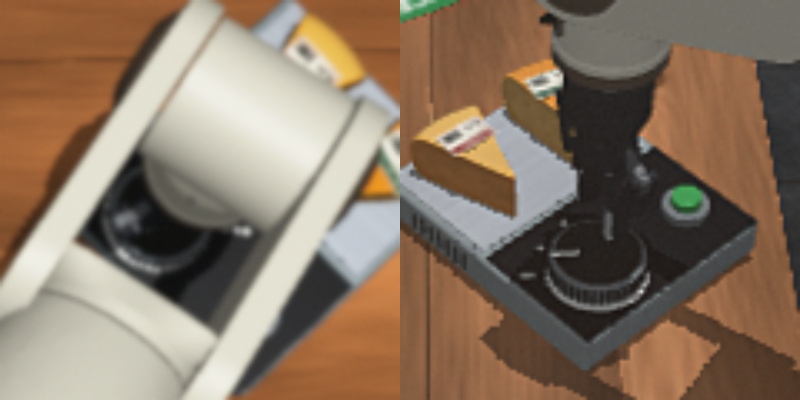

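```bash
Z='{"dx":0,"dy":0,"dz":0,"yaw":0}'; python3 -m jog '[{"dx":0.003,"dy":0,"dz":-0.05,"yaw":0},{"dx":0,"dy":0,"dz":-0.03,"yaw":0},{"dx":0,"dy":0,"dz":0,"yaw":0}]'; python3 -m jog '[{"dx":0,"dy":0,"dz":-0.01,"yaw":0},{"dx":0,"dy":0,"dz":0,"yaw":0}]'; python3 -m jog '[{"dx":0,"dy":0,"dz":-0.007,"yaw":0},{"dx":0,"dy":0,"dz":0,"yaw":0}]'
```

```text
t: 2.82
tcp_pos: [0.5422, -0.2925, 0.0862]
tcp_rot: [-0.688, -0.16, 0.689, -0.159]
contact_force: [0.2, 0.0, 0.2]
finger_gap: 0.0425
t: 3.08
tcp_pos: [0.5427, -0.2928, 0.0833]
tcp_rot: [0.689, 0.16, -0.689, 0.16]
contact_force: [-0.1, 0.3, 0.8]
finger_gap: 0.0431
t: 3.32
tcp_pos: [0.5426, -0.2927, 0.0804]
tcp_rot: [-0.689, -0.16, 0.689, -0.16]
contact_force: [-0.3, -0.2, 0.6]
finger_gap: 0.0427
```

```bash
python3 -m jog '[{"dx":0,"dy":0,"dz":-0.007,"yaw":0},{"dx":0,"dy":0,"dz":0,"yaw":0}]'; python3 -m jog '[{"dx":0,"dy":0,"dz":-0.005,"yaw":0},{"dx":0,"dy":0,"dz":0,"yaw":0}]';python3 -m jog '[{"dx":0,"dy":0,"dz":-0.004,"yaw":0},{"dx":0,"dy":0,"dz":0,"yaw":0}]'
```

```text
t: 3.58
tcp_pos: [0.5426, -0.2927, 0.0774]
tcp_rot: [-0.689, -0.16, 0.689, -0.16]
contact_force: [-0.1, 0.3, 0.1]
finger_gap: 0.0425
t: 3.82
tcp_pos: [0.5426, -0.2927, 0.0755]
tcp_rot: [-0.689, -0.16, 0.689, -0.16]
contact_force: [0.2, 0.1, 0.2]
finger_gap: 0.0425
t: 4.08
tcp_pos: [0.5428, -0.2928, 0.0742]
tcp_rot: [0.689, 0.16, -0.689, 0.16]
contact_force: [-1.6, 1.3, 3.9]
finger_gap: 0.0426
```

```bash
python3 -m jog '[{"dx":0,"dy":0,"dz":-0.003,"yaw":0},{"dx":0,"dy":0,"dz":0,"yaw":0},{"dx":0,"dy":0,"dz":0,"yaw":0}]'
```

```text
t: 4.45
tcp_pos: [0.5428, -0.2928, 0.0731]
tcp_rot: [0.689, 0.16, -0.689, 0.16]
contact_force: [-0.8, 1.4, 4.4]
finger_gap: 0.0423
```

```bash
python3 -m jog '[{"dx":0,"dy":0,"dz":-0.003,"yaw":0},{"dx":0,"dy":0,"dz":0,"yaw":0},{"dx":0,"dy":0,"dz":0,"yaw":0}]';  python3 -m jog '[{"dx":0,"dy":0,"dz":0,"yaw":-0.5},{"dx":0,"dy":0,"dz":0,"yaw":-0.5},{"dx":0,"dy":0,"dz":0,"yaw":0}]'; python3 -c "
from h import *
s=manip.capture('scene')
o=manip.get_obs();print(o['contact_force'],o['ft_torque'])
cv2.imwrite('pics/c2.png',cv2.resize(s['image'][130:240,280:400,::-1],(720,600)))"
```

```text
t: 4.82
tcp_pos: [0.5428, -0.2928, 0.072]
tcp_rot: [0.689, 0.16, -0.689, 0.16]
contact_force: [-1.3, 1.0, 6.9]
finger_gap: 0.0427
t: 5.2
tcp_pos: [0.5427, -0.2928, 0.072]
tcp_rot: [0.699, 0.107, -0.699, 0.107]
contact_force: [-2.2, 0.6, 7.5]
finger_gap: 0.0429
[-2.61531858  1.66541398  7.01871709] [0.26061765 0.44213099 0.01889469]
```

View pics/c2.png

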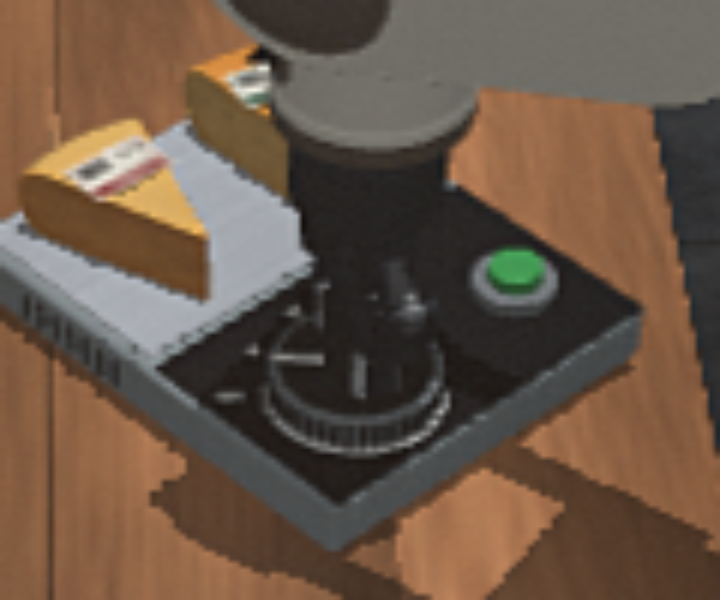

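```bash
python3 -m jog '[{"dx":0,"dy":0,"dz":0,"yaw":-0.6},{"dx":0,"dy":0,"dz":0,"yaw":-0.6},{"dx":0,"dy":0,"dz":0,"yaw":-0.6},{"dx":0,"dy":0,"dz":0,"yaw":-0.6},{"dx":0,"dy":0,"dz":0,"yaw":-0.6}]'; python3 -m jog '[{"dx":0,"dy":0,"dz":0,"yaw":0}]'; python3 -c "
from h import *
s=manip.capture('scene')
o=manip.get_obs();print(o['contact_force'],o['ft_torque'])
cv2.imwrite('pics/c3.png',cv2.resize(s['image'][130:240,280:400,::-1],(720,600)))"
```

```text
t: 5.88
tcp_pos: [0.5424, -0.2928, 0.0719]
tcp_rot: [-0.705, 0.052, 0.705, 0.052]
contact_force: [-4.5, 1.7, 7.0]
finger_gap: 0.0428
t: 6.0
tcp_pos: [0.5424, -0.2927, 0.0719]
tcp_rot: [-0.705, 0.051, 0.705, 0.052]
contact_force: [-4.3, 1.4, 7.0]
finger_gap: 0.043
[-3.89322053  0.83845051  8.05994138] [ 0.27966547  0.82867639 -0.06629743]
```

View pics/c3.png

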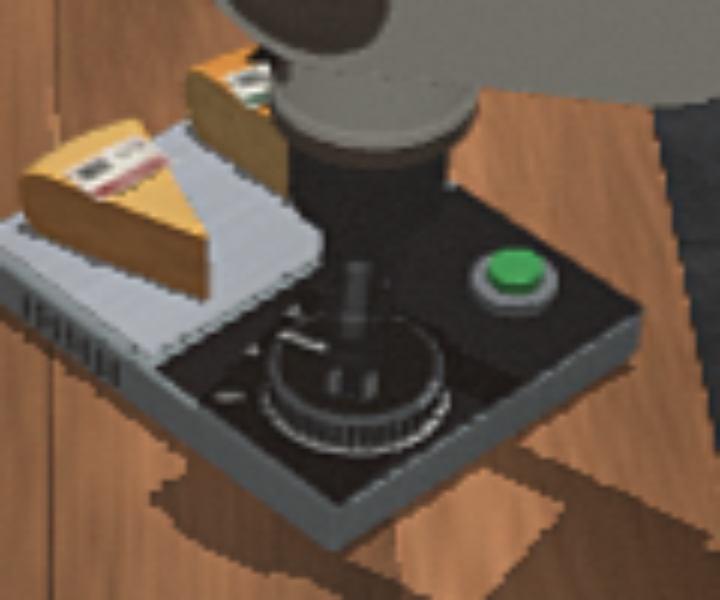

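```bash
python3 -m jog '[{"dx":0,"dy":0,"dz":0,"yaw":-0.8},{"dx":0,"dy":0,"dz":0,"yaw":-0.8},{"dx":0,"dy":0,"dz":0,"yaw":-0.8},{"dx":0,"dy":0,"dz":0,"yaw":-0.8},{"dx":0,"dy":0,"dz":0,"yaw":-0.8}]'; python3 -m jog '[{"dx":0,"dy":0,"dz":0,"yaw":0}]'; python3 -c "
from h import *
s=manip.capture('scene')
o=manip.get_obs();print(o['contact_force'],o['ft_torque'])
cv2.imwrite('pics/c4.png',cv2.resize(s['image'][130:240,280:400,::-1],(720,600)))
P=np.array([.542,-.2925])
for k in (0,.6,1.2,1.8):
  a=.06-k; print(k,(proj(s,np.append(P+.042*np.array([np.cos(a),np.sin(a)]),.0745))-[280,130])*6*np.array([1,.909]))
"
```

```text
t: 6.68
tcp_pos: [0.5424, -0.2927, 0.0719]
tcp_rot: [-0.658, 0.258, 0.658, 0.258]
contact_force: [-4.8, 1.9, 7.1]
finger_gap: 0.0428
t: 6.8
tcp_pos: [0.5424, -0.2927, 0.0719]
tcp_rot: [-0.658, 0.258, 0.659, 0.258]
contact_force: [-5.2, 3.0, 8.1]
finger_gap: 0.0427
[-4.27777051  2.0613587   6.73065592] [ 0.31666571  0.8430803  -0.0094143 ]
0 [271.14230042 364.33495392]
0.6 [280.80468912 332.45575716]
1.2 [315.52810313 310.42987621]
1.8 [363.19537897 305.46437738]
```

View pics/c4.png

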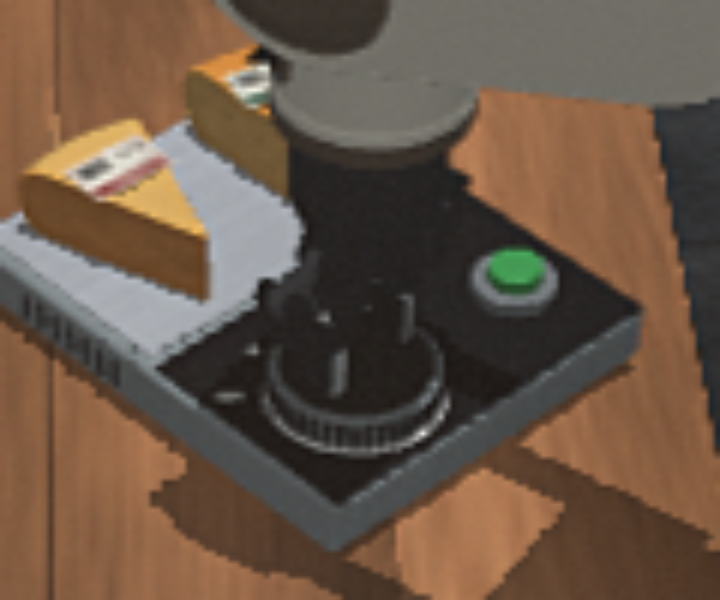

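```bash
python3 -m jog '[{"dx":0,"dy":0,"dz":-0.0,"yaw":0},{"dx":0,"dy":0,"dz":0.02,"yaw":0},{"dx":0,"dy":0,"dz":0.04,"yaw":0},{"dx":0,"dy":0,"dz":0.08,"yaw":0}]';python3 -m jog '[{"dx":-0.1,"dy":-0.09,"dz":0,"yaw":0},{"dx":-0.12,"dy":-0.1025,"dz":0,"yaw":0},{"dx":0,"dy":0,"dz":0,"yaw":0}]' 0; python3 -c "
from h import *
s=manip.capture('scene');p=manip.capture('top')
o=manip.get_obs();print(o['tcp_pos'],o['contact_force'])
cv2.imwrite('pics/c5.png',np.hstack([cv2.resize(p['image'][180:320,350:490,::-1],(400,400)),cv2.resize(s['image'][120:240,280:400,::-1],(400,400))]))
"
```

```text
t: 7.35
tcp_pos: [0.5423, -0.2925, 0.1281]
tcp_rot: [-0.658, 0.257, 0.659, 0.257]
contact_force: [-0.3, 0.2, 0.4]
finger_gap: 0.0427
t: 7.72
tcp_pos: [0.4527, -0.3719, 0.1288]
tcp_rot: [0.658, -0.259, -0.658, -0.258]
contact_force: [1.0, 0.8, 0.9]
finger_gap: 0.0004
[ 0.45501906 -0.36984251  0.12858023] [ 0.74651031 -0.17634954 -0.29321309]
```

View pics/c5.png

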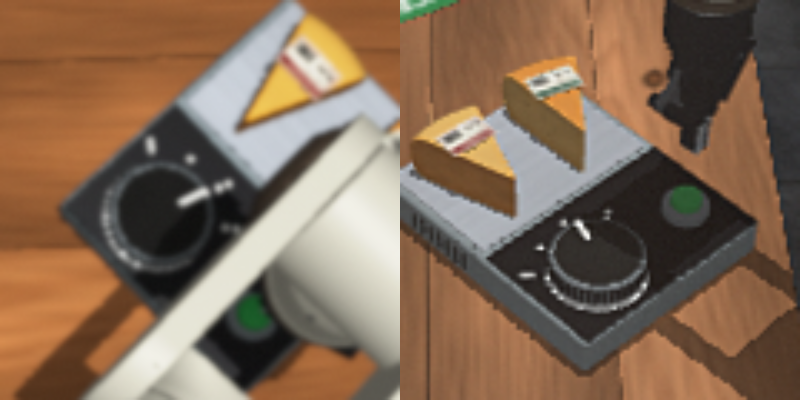

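```bash
python3 -m jog '[{"dx":-0.002,"dy":0.003,"dz":-0.08,"yaw":0},{"dx":0,"dy":0,"dz":-0.055,"yaw":0},{"dx":0,"dy":0,"dz":0,"yaw":0}]'; python3 -m jog '[{"dx":0,"dy":0,"dz":-0.007,"yaw":0},{"dx":0,"dy":0,"dz":0,"yaw":0}]'; python3 -m jog '[{"dx":0,"dy":0,"dz":-0.006,"yaw":0},{"dx":0,"dy":0,"dz":0,"yaw":0}]'
```

```text
t: 8.2
tcp_pos: [0.4548, -0.3669, 0.0728]
tcp_rot: [-0.658, 0.256, 0.66, 0.257]
contact_force: [0.2, 1.4, 0.9]
finger_gap: -0.0002
t: 8.45
tcp_pos: [0.455, -0.3682, 0.0718]
tcp_rot: [0.659, -0.257, -0.658, -0.257]
contact_force: [0.8, 1.0, 2.3]
finger_gap: -0.0001
t: 8.7
tcp_pos: [0.4546, -0.3683, 0.0688]
tcp_rot: [0.659, -0.257, -0.658, -0.257]
contact_force: [2.4, 0.5, 3.6]
finger_gap: 0.0001
```

```bash
python3 -m jog '[{"dx":0,"dy":0,"dz":-0.005,"yaw":0},{"dx":0,"dy":0,"dz":0,"yaw":0}]'; python3 -m jog '[{"dx":0,"dy":0,"dz":-0.004,"yaw":0},{"dx":0,"dy":0,"dz":0,"yaw":0}]'
```

```text
t: 8.95
tcp_pos: [0.4545, -0.3683, 0.0666]
tcp_rot: [0.659, -0.257, -0.658, -0.257]
contact_force: [4.8, -0.1, 4.3]
finger_gap: 0.0001
t: 9.2
tcp_pos: [0.4546, -0.3683, 0.0659]
tcp_rot: [0.659, -0.257, -0.658, -0.257]
contact_force: [0.5, 3.3, 16.9]
finger_gap: -0.0
```

```bash
python3 -m jog '[{"dx":0,"dy":0,"dz":-0.001,"yaw":0},{"dx":0,"dy":0,"dz":0,"yaw":0},{"dx":0,"dy":0,"dz":0,"yaw":0}]'; python3 -c "
from h import *
s=manip.capture('scene')
cv2.imwrite('pics/c6.png',cv2.resize(s['image'][130:240,300:400,::-1],(600,600)))"
```

```text
t: 9.57
tcp_pos: [0.4546, -0.3684, 0.0658]
tcp_rot: [0.659, -0.257, -0.658, -0.257]
contact_force: [-1.7, 3.8, 20.6]
finger_gap: -0.0
```

View pics/c6.png

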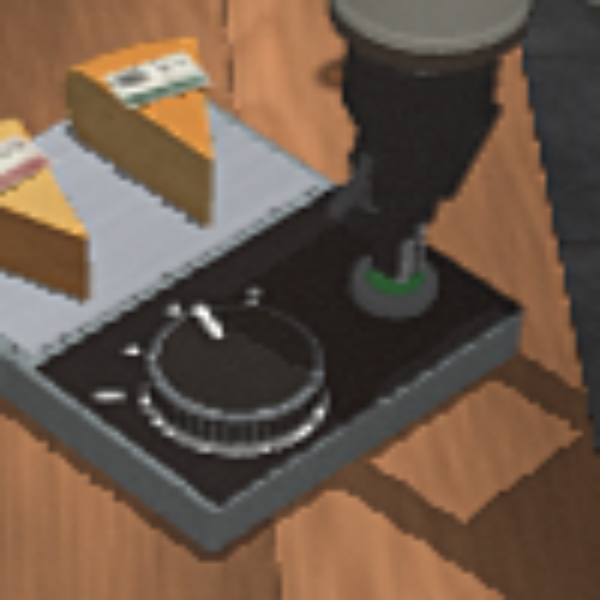

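```bash
python3 -m jog '[{"dx":0,"dy":0,"dz":0.03,"yaw":0},{"dx":0,"dy":0,"dz":0.1,"yaw":0},{"dx":0,"dy":0,"dz":0.12,"yaw":0},{"dx":-0.08,"dy":-0.12,"dz":0.05,"yaw":0},{"dx":-0.1,"dy":-0.12,"dz":0,"yaw":0}]';python3 -m jog '[{"dx":-0.1,"dy":-0.1,"dz":0,"yaw":0},{"dx":0,"dy":0,"dz":0,"yaw":0},{"dx":0,"dy":0,"dz":0,"yaw":0}]'; python3 -c "
from h import *
s=manip.capture('scene');p=manip.capture('top');save(p,'top7.png')
o=manip.get_obs();print(o['tcp_pos'],o['contact_force'],o['t'])
r=manip.spot_in(s,'start_button_top')[:1]; print([w(s,x['centre']) for x in r])
cv2.imwrite('pics/c7.png',np.hstack([cv2.resize(p['image'][180:320,350:490,::-1],(400,400)),cv2.resize(s['image'][120:240,280:400,::-1],(400,400))]))
"
```

```text
t: 10.25
tcp_pos: [0.382, -0.4653, 0.1864]
tcp_rot: [0.66, -0.257, -0.658, -0.256]
contact_force: [1.3, -0.5, -1.0]
finger_gap: -0.0001
t: 10.62
tcp_pos: [0.3422, -0.5039, 0.1842]
tcp_rot: [-0.658, 0.257, 0.659, 0.258]
contact_force: [0.0, -0.8, -0.3]
finger_gap: 0.0003
[ 0.34304501 -0.50335179  0.18440894] [ 0.27106545  0.00805616 -0.64353458] 10.725
[]
```

View pics/c7.png

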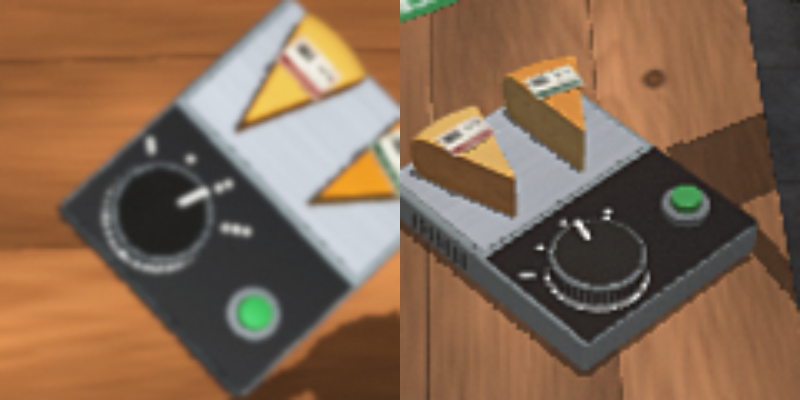

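View pics/top7.png

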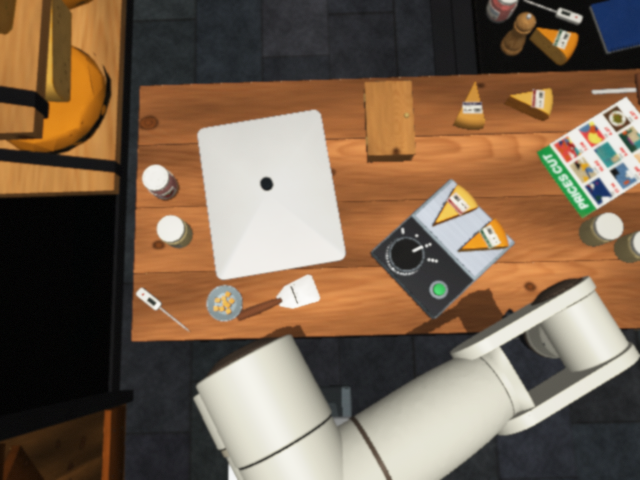

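```bash
python3 -c "
from plant import manip
print(manip.hand_in())"
```

```text
the job is handed in; nothing more can be done
None
```

I turned the dial clockwise from the bar to the two-dot mark, then pressed the green button fully down and released it. The job was handed in after about 11 s; the hand-in reports no verdict.

- **Dial:** I pressed with two half-open fingertips at about 7 N and turned it 1.2 rad in steps. The last top and scene pictures show the pointer line at the two dots with the fingers off. While turning there was a side force of about 5 N, so the tool was probably slightly off the dial's axis. The dial followed anyway.
- **Button:** The shut fingertips pushed it about 6 mm. The force then jumped from about 4 N to 17–21 N, which I read as the stop at full travel. I took that from the force and the travel; no picture confirms the full depth. After the fingers lifted, the pictures show the button back out.
- **Bystanders:** In the last top picture the cheeses, dish, slicer, thermometer and jars look unmoved by eye. The arm is clear of everything.
- **Failed or disagreeing checks:** The trained network found no button in the last scene picture, so that check is by eye only. Its first positions for the dial differed by about 10 mm between the two cameras. I used my own fit of the console marks in both pictures instead, with an average error of about 0.9 pixel.

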